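# Hang the patient card and open the push-and-turn medicine bottle

### The arm

A 6-joint arm with a two-finger parallel gripper is mounted at the origin on the work surface. World frame = base frame: x ahead of the robot, y to its left, z up, the work surface at z = 0. Lengths are in m, angles in rad, forces in N, time in s.
With the tool pointing down it reaches from about 0.375 to 0.9 m from the base axis. Payload 3.1 kg.
Tool frame: the origin (TCP) lies midway between the tips of the shut fingers; the grasp point (between the pads) lies 19 mm behind it (manip.hold_point_z is the distance from the TCP to the grasp point, in m); x points along the fingers, y is the direction in which the jaws open and shut, and the axes are right-handed (so a half turn about x gives the same grasp; the last joint's range is limited). The gripper opens to 85 mm and grips with 20 to 120 N. Pads are 22 mm wide; open, the fingers measure 114 mm over their backs; the gripper's body (76 mm by 85 mm) begins 54 mm behind the grasp point. The pads swing forward as they close: fully open they stand 13 mm farther back than shut.
Start: joints at [-0.178, 0.527, 1.433, -0, 1.181, -0.178], TCP at [0.625, 0, 0.231] pointing down, gripper open.
Joint ranges: [-3.08, 3.08], [-0.75, 2.2], [0.22, 2.44], [-1.43, 4.57], [0, 2.65], [-2.85, 2.85]. Speed limits (rad/s): [2.79, 2.79, 3.14, 3.14, 3.14, 3.14].

### API

Orientations are given as a unit quaternion [x, y, z, w].
In Python, from station import manip, snapshot gives the robot as it stands.
- The arm moves only by the shell command python3 -m crank 'ROWS' [FORCE]. ROWS is JSON, a list of rows, each a list of 5 numbers: the finger opening in m, from 0 to 0.0854, then the shift along the tool's x, y, z in m, then the turn about the tool's x in rad. In form: [[grip, tx, ty, tz, yaw], ...]. A call has 1 to 5 rows; each row shifts and turns the commanded pose from where the row before left it, along the tool's axes as they then stand; what a row does not reach is not made up. A row lasts 1/10 s, in which the tool goes at most 50 mm and 8.59 degrees, less where a joint would pass 70% of its speed; a pose out of reach is approached as far as the arm can. A call is refused whole if a number of a shift passes 0.05 or a number of a turn 0.15, either way. A call with a gripper value outside its range is refused whole. The fingers move at their own pace and stop on an object; FORCE is the grip in N (left out, the last holds). Time passes only in rows, so rows that do not move let the fingers close. It gives the time, the measured TCP pose, the force and the opening at its end, in the units of the state.
- manip.sense(): the state, without advancing time (a new reading comes with each control period).
- snapshot(name): name is "scene" or "side" or "wrist"; returns a dict with "image" (420x560x3 uint8, blue, green, red), "range_z" (420x560 float32, m along the optical axis (not along the pixel's ray), 0 where there is no reading), "vertical_fov" (degrees; the focal length in pixels is half the picture's height over the tangent of half this angle, whatever the lens; pixels are square), "cx", "cy" (the principal point, pixels), "distortion" ([k1, k2, p1, p2, k3] as OpenCV has them; the pictures are not rectified), "extrinsics" (4x4, takes a point from world to camera coordinates); the wrist camera has in their place "T_tool_cam" (4x4, takes a point from camera to tool coordinates, whose origin is the TCP and whose axes are the tool frame's). Camera axes: x right, y up, looking along -z (the intrinsics and any distortion apply to the point x, -y, -z); pixel columns grow to the right and rows downward; lengths in m; the calibration is good to about 2 mm. A picture is of the moment at which its call begins: read the wrist's pose just before it.
- manip.sign_off(): hands the job in, once; it reports no verdict.
The state is a dict: "t": time; "q": joint angles; "qd": joint speeds; "tau": joint torques, N m; "tcp_pos": TCP position; "tool_rot": TCP orientation; "force": force on the tool from outside, world axes, zero at the start; "ft_torque": the same for the moment, N m; "finger_gap": opening from 0.0 (shut) to 1.0 (fully open).
Only numpy, scipy, OpenCV 4.12 (cv2) and the standard library are available. Lean on these libraries where they do the work, as an engineer would, in place of code of your own. Each camera call takes 0.05 s, during which the arm holds its last target.

### The job

Get a patient's dose ready in the animal ward. First hang the folded card holder over the horizontal bar of the rail so that it straddles the bar and hangs freely, then open the medicine bottle: press its safety cap down, twist it counter-clockwise while pressed until it is free, and lift it straight up. Finish while still holding the cap upright in the gripper, about 8 cm above where it sat and straight over the bottle; leave the bowl, the jar and the cup alone.

Things in the scene. Friction and masses are not known exactly. Their poses are not given: they have to be found in the camera images.
- card: Loose off-white rigid card holder folded like an upside-down U, 90 g: 90 mm long along its y (the fold), 30 mm thick (x), 80 mm tall. Two 3 mm panels with a 24 mm gap, open below and at the ends, joined by a 4 mm top. Starts standing on its panel edges. Origin: centre of its underside, z up. Pinch it from above across the 30 mm, near the top, with about 25 N.
- card_crown (a point): Centre of the underside of the card holder's top, 76 mm above the card's origin: the spot that rests on the bar when it is hung.
- rail: Fixed rail: a round aluminium bar 12 mm thick and 200 mm long along its own y, on two posts at the bar's ends, bar axis 130 mm above the worktop. Origin on the worktop under the middle of the bar.
- rail_mid (a point): Middle of the bar of the rail, on the bar's axis.
- bottle: Fixed amber medicine bottle 72 mm across in a steel holder with a round foot 104 mm across, bolted down: it neither turns nor lifts. The shoulder narrows from 72 mm at height 84 mm to 40 mm at 100 mm, then the neck. The bare mouth is at 128 mm, with a white sprung seal standing up to 9.5 mm above it. Origin: centre of the foot's underside, z up along the bottle's axis.
- cap: Loose round white ribbed cap on the bottle's neck, 52 mm across, 36 mm tall, 30 g. Origin: centre of its lower rim, z up. Locked, the rim is 113 mm and the top 149 mm above the worktop and its x axis lies along the bottle's. Grip it from above by its sides with 40 N or more, and press, turn and lift without letting go. Pulling or turning without pressing does not free it.
- bowl: Bystander: small steel bowl 100 mm across and 40 mm tall, loose. Origin at the centre of its underside.
- jar: Bystander: small clear jar with an ordinary lid, 50 mm across and 60 mm tall, loose. Origin at the centre of its underside.
- cup: Bystander: small white dosing cup 44 mm across and 45 mm tall, loose. Origin at the centre of its underside.
- cap_top (a point): Centre of the cap's top. The cap is sprung up by 4 N; its tabs leave their notches 5 mm down (9 N) and a hard stop comes 7 mm down (11 N). Kept 6 to 7 mm down it turns counter-clockwise seen from above and is free at 40 to 80 degrees (60 is the middle, it stops at 82); clockwise it is blocked. Freed, it springs up 2 to 3 mm and lifts straight off.
Not all that is in view belongs to the job. Leave any brown or turquoise look-alike of the cap alone.

How it is judged:
On the way, in this order (a step that is already met when the one before it is completed fails the run):
1. the card holder hangs on the bar of the rail, let go and at rest (distance between card_crown and rail_mid below 0.062 m and z of card_crown in the frame of rail_mid between 0 and 0.012 m and x of card_crown in the frame of rail_mid between -0.014 and 0.014 m and angle between card's own z axis and vertical below 0.35 rad and angle between the y axis of card and the y axis of rail, either way round below 0.3 rad and linear speed of card below 0.03 m/s and contact force between card and rail above 0.2 N and contact force between card and the arm below 0.05 N and contact force between card and the fingers below 0.05 N), for 0.2 s.
2. the cap is pressed down at least 3 mm on the bottle (z of cap in the frame of bottle below 0.11 m and horizontal distance between cap and bottle below 0.006 m), for 0.02 s.
3. the cap is turned at least 34 degrees while on the neck (angle between the x axis of cap and the x axis of bottle, either way round above 0.6 rad and z of cap in the frame of bottle below 0.12 m and horizontal distance between cap and bottle below 0.006 m), for 0.02 s.
At the end, for the whole second after the job is handed in: The gripper holds the cap still, upright within 17 degrees, 5 to 15 cm above where it sat, within 3 cm of the bottle's axis and clear of the bottle; the card holder hangs at rest on the bar, upright within 20 degrees, along it within 17 degrees, within 6 cm of its middle, not touched by the robot (all of step 1 and z of cap in the frame of bottle between 0.163 and 0.263 m and horizontal distance between cap and bottle below 0.03 m and angle between cap's own z axis and vertical below 0.3 rad and linear speed of cap below 0.03 m/s and contact force between cap and the fingers above 2 N and contact force between cap and bottle below 0.1 N); the arm keeps its last pose, push and grip.
It fails at once if the bowl, the jar or the cup is moved more than 3 cm (distance of any of bowl, jar, cup from where it was at the start of the episode above 0.03 m).
It also fails if it takes over 54 s, if anything falls off the work surface, if the arm or the gripper's body presses on something with over 40 N, if the wrist force passes 120 N, or if a joint passes its speed limit or range.

## Working session

There is one attempt and no reset: what is moved stays moved. The work goes in short steps, Python scripts to look and compute and a shell command to move; the robot and the scene stay as the last step left them, time stands still between calls to the robot, and variables do not carry over. Pictures are saved under pics/ and viewed, and the job is handed in when it is done.

```bash
ls; mkdir -p pics
cat > h.py <<'E'
import numpy as np, cv2, json
from station import manip, snapshot
def K(s):
    f=s["image"].shape[0]/2/np.tan(np.radians(s["vertical_fov"])/2)
    return np.array([[f,0,s["cx"]],[0,f,s["cy"]],[0,0,1]])
def world_cam(s,st=None):
    if "extrinsics" in s: return np.linalg.inv(np.array(s["extrinsics"]))
    from scipy.spatial.transform import Rotation as R
    T=np.eye(4);T[:3,:3]=R.from_quat(st["tool_rot"]).as_matrix();T[:3,3]=st["tcp_pos"]
    return T@np.array(s["T_tool_cam"])
def rays(s,px,st=None):
    px=np.asarray(px,float).reshape(-1,1,2)
    u=cv2.undistortPoints(px,K(s),np.array(s["distortion"],float)).reshape(-1,2)
    d=np.c_[u[:,0],-u[:,1],-np.ones(len(u))]
    T=world_cam(s,st)
    return T[:3,3],d@T[:3,:3].T
def plane(s,px,z,st=None):
    o,d=rays(s,px,st); return o+d*((z-o[2])/d[:,2])[:,None]
def cloud(s,st=None):
    h,w=s["range_z"].shape
    g=np.stack(np.meshgrid(np.arange(w),np.arange(h)),-1).reshape(-1,2)
    o,d=rays(s,g,st); return (o+d*s["range_z"].reshape(-1,1)).reshape(h,w,3)
def snap(n):
    st=manip.sense(); return snapshot(n),st
E
python3 - <<'E'
from h import *
import pickle
for n in ["scene","side","wrist"]:
    s,st=snap(n); cv2.imwrite(f"pics/{n}0.png",s["image"]); pickle.dump((s,st),open(f"{n}0.pkl","wb"))
    T=world_cam(s,st);print(n,s["vertical_fov"],s["distortion"],T[:3,3].round(3),(-T[:3,2]).round(2),(s["range_z"]>0).mean())
print(st, manip.hold_point_z)
E
```

```text
pics
scene 51.20685747496785 [0.00621746 0.         0.         0.         0.        ] [1.146 0.057 0.688] [-0.71 -0.04 -0.71] 0.9962797619047619
side 56.29478388301377 [-0.08913275  0.          0.          0.          0.        ] [ 0.047 -0.479  0.622] [ 0.6   0.56 -0.57] 0.9960884353741497
wrist 62.38260529747632 [0.01555953 0.         0.         0.         0.        ] [0.625 0.084 0.372] [-0.   -0.32 -0.95] 0.9960331632653061
{'t': 0.1, 'q': array([-1.78489400e-01,  5.28398082e-01,  1.43375597e+00,  1.00322566e-05,
        1.18142042e+00, -1.78511530e-01]), 'qd': array([ 0.00034964, -0.00127391, -0.0030725 ,  0.00090803, -0.00112013,
       -0.00069518]), 'tau': array([ 4.33945943e-04, -4.43301880e+01, -1.78587180e+01, -2.04061280e-04,
        3.88642526e-03,  1.10165692e-05]), 'tcp_pos': array([6.24360717e-01, 1.54219128e-04, 2.30421984e-01]), 'tool_rot': array([ 0.49959826,  0.50058176, -0.5003921 ,  0.49942691]), 'force': array([ 0.54782569,  0.56646763, -1.07361341]), 'ft_torque': array([-0.03755051,  0.02346809,  0.00212874]), 'finger_gap': 1.0015607090158625} 0.0187
```

View pics/scene0.png

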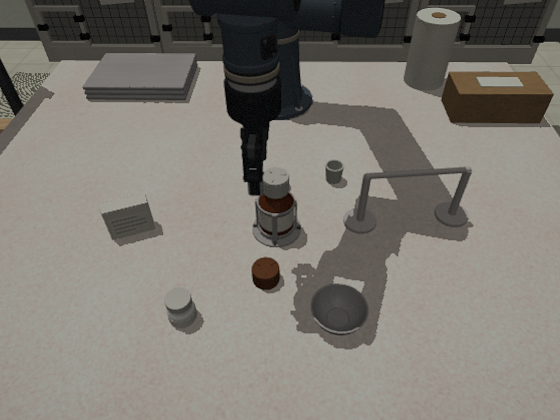

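View pics/side0.png

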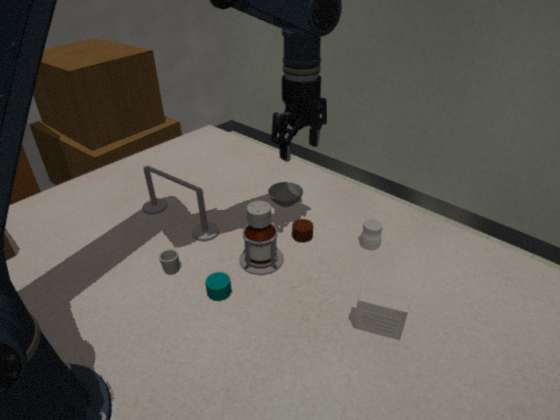

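View pics/wrist0.png

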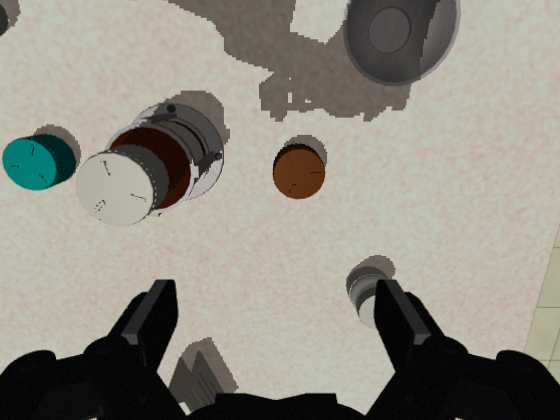

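Run:
```python
from scipy.spatial.transform import Rotation as R
print(R.from_quat([ 0.49959826,  0.50058176, -0.5003921 ,  0.49942691]).as_matrix().round(3))
```

```text
[[-0.002  1.     0.   ]
 [ 0.     0.    -1.   ]
 [-1.    -0.002 -0.   ]]
```

The views show the bottle with its white cap at scene (276,180), the card at (128,215), the rail bar from (365,177) to (468,170), the cup at (334,172), the bowl at (340,308) and the jar at (180,306). The brown cap at (266,272) and the turquoise one, seen only from the side, are look-alikes. Next I measure positions from depth.

```bash
cat > m0.py <<'E'
from h import *
import pickle
def show(n,P,m,zr):
    q=P[m&(P[...,2]>zr[0])&(P[...,2]<zr[1])]
    if len(q)<8: print(n,'few',len(q));return
    c,(w,h),a=cv2.minAreaRect(q[:,:2].astype(np.float32)); 
    print(n,len(q),'rect c',np.round(c,4),'size',round(w,4),round(h,4),'ang',round(a,1),'z',np.percentile(q[:,2],[5,50,95]).round(4))
for n in ["scene","side","wrist"]:
    s,st=pickle.load(open(n+"0.pkl","rb")); P=cloud(s,st)
    m=(P[...,2]>0.008)&(P[...,2]<0.2)&(P[...,0]>.3)&(P[...,0]<1)&(abs(P[...,1])<.45)
    k,L,S,C=cv2.connectedComponentsWithStats(m.astype(np.uint8))
    print(n, 'floor z',np.median(P[(abs(P[...,2])<.02)][:,2]).round(4))
    for i in range(1,k):
        if S[i,4]<60: continue
        mm=L==i; zz=np.percentile(P[mm][:,2],97)
        print(' comp',np.round(C[i]),S[i,4]); show('  top',P,mm,(zz-.008,zz+.01));
E
python3 m0.py
```

```text
scene floor z 0.0001
 comp [333. 170.] 362
  top 139 rect c [0.3534 0.1474] size 0.0417 0.0433 ang 89.1 z [0.0387 0.0437 0.0461]
 comp [276. 205.] 2355
  top 449 rect c [0.5164 0.0201] size 0.0514 0.0491 ang 1.2 z [0.1443 0.1492 0.1509]
 comp [411. 198.] 2319
  top 611 rect c [0.4806 0.2967] size 0.0148 0.2144 ang 6.0 z [0.1293 0.1343 0.137 ]
 comp [127. 215.] 1664
  top 570 rect c [ 0.5257 -0.2867] size 0.0341 0.09 ang 23.1 z [0.0756 0.0805 0.0824]
 comp [265. 272.] 723
  top 529 rect c [0.6463 0.0037] size 0.0521 0.0506 ang 2.1 z [0.0334 0.0363 0.0383]
 comp [339. 307.] 2000
  top 614 rect c [0.7302 0.1358] size 0.0996 0.0979 ang 33.0 z [0.0338 0.0388 0.0415]
 comp [180. 307.] 1014
  top 515 rect c [ 0.7341 -0.1391] size 0.0437 0.044 ang 79.2 z [0.0567 0.0604 0.0625]
side floor z 0.0
 comp [179. 202.] 1234
  top 286 rect c [0.4783 0.2937] size 0.014 0.2139 ang 6.7 z [0.1291 0.134  0.1367]
 comp [285. 193.] 633
  top 222 rect c [0.7289 0.1371] size 0.0995 0.095 ang 39.6 z [0.0327 0.0373 0.0404]
 comp [259. 236.] 1903
  top 333 rect c [0.5138 0.0196] size 0.0516 0.0505 ang 75.8 z [0.
[... 545 characters left out ...]
748 0.0798 0.0814]
wrist floor z -0.0012
 comp [402.  40.] 6316
  top 1782 rect c [0.7312 0.1231] size 0.0676 0.0995 ang 89.6 z [0.0323 0.0379 0.0398]
 comp [143. 170.] 10532
  top 4801 rect c [0.5173 0.0212] size 0.052 0.0518 ang 81.6 z [0.145  0.1479 0.149 ]
 comp [ 36. 162.] 3058
  top 2430 rect c [0.3842 0.0158] size 0.0524 0.0523 ang 82.6 z [0.0312 0.0348 0.0361]
 comp [298. 172.] 2242
  top 2110 rect c [0.6473 0.0071] size 0.0511 0.051 ang 89.4 z [0.0333 0.0348 0.0361]
 comp [364. 293.] 1347
  top 489 rect c [ 0.7215 -0.137 ] size 0.0192 0.0429 ang 4.7 z [0.0526 0.0582 0.0594]
 comp [193. 387.] 1758
  top 183 rect c [ 0.5252 -0.2494] size 0.0096 0.0244 ang 26.0 z [0.0712 0.077  0.0791]
```

```bash
python3 -m crank '[[0.075,0,-0.0165,0.048,0],[0.075,0,-0.0165,0.048,0],[0.075,0,-0.0165,0.048,0],[0.075,0,-0.0165,0.048,0],[0.075,0,-0.0165,0.048,0]]' 25
python3 -m crank '[[0.075,0,-0.0165,0.047,0],[0.075,0,0,0,-0.13],[0.075,0,0,0,-0.13],[0.075,0,0,0,-0.13],[0.075,0,0,0,0]]'
cat > look.py <<'E'
import sys
from h import *
import pickle
n,tag=sys.argv[1],sys.argv[2]
s,st=snap(n); cv2.imwrite(f"pics/{tag}.png",s["image"]); pickle.dump((s,st),open(tag+".pkl","wb"))
print(st['t'],st['tcp_pos'].round(4),st['finger_gap'])
E
python3 look.py wrist w1
python3 - <<'E'
from m0 import show
from h import *
import pickle
print('---')
s,st=pickle.load(open("w1.pkl","rb"));P=cloud(s,st)
m=(abs(P[...,0]-.526)<.08)&(abs(P[...,1]+.287)<.09)
show('card',P,m,(.07,.09))
from scipy.spatial.transform import Rotation as R
print(R.from_quat(st['tool_rot']).as_matrix().round(3))
E
```

```text
t: 0.65
tcp_pos: [0.5427, -0.2379, 0.2311]
tool_rot: [0.5, 0.5, -0.5, 0.5]
force: [1.0, -0.2, 1.1]
finger_gap: 0.88
t: 1.15
tcp_pos: [0.5268, -0.2835, 0.2309]
tool_rot: [0.394, 0.588, -0.394, 0.587]
force: [-0.4, 0.1, 0.7]
finger_gap: 0.877
1.15 [ 0.5268 -0.2835  0.2309] 0.8766089850833931
scene floor z 0.0001
 comp [333. 170.] 362
  top 139 rect c [0.3534 0.1474] size 0.0417 0.0433 ang 89.1 z [0.0387 0.0437 0.0461]
 comp [276. 205.] 2355
  top 449 rect c [0.5164 0.0201] size 0.0514 0.0491 ang 1.2 z [0.1443 0.1492 0.1509]
 comp [411. 198.] 2319
  top 611 rect c [0.4806 0.2967] size 0.0148 0.2144 ang 6.0 z [0.1293 0.1343 0.137 ]
 comp [127. 215.] 1664
  top 570 rect c [ 0.5257 -0.2867] size 0.0341 0.09 ang 23.1 z [0.0756 0.0805 0.0824]
 comp [265. 272.] 723
  top 529 rect c [0.6463 0.0037] size 0.0521 0.0506 ang 2.1 z [0.0334 0.0363 0.0383]
 comp [339. 307.] 2000
  top 614 rect c [0.7302 0.1358] size 0.0996 0.0979 ang 33.0 z [0.0338 0.0388 0.0415]
 comp [180. 307.] 1014
  top 515 rect c [ 0.7341 -0.1391] size 0.0437 0.044 ang 79.2 z [0.0567 0.0604 0.0625]
side floor z 0.0
 comp [179. 
[... 999 characters left out ...]
170.] 10532
  top 4801 rect c [0.5173 0.0212] size 0.052 0.0518 ang 81.6 z [0.145  0.1479 0.149 ]
 comp [ 36. 162.] 3058
  top 2430 rect c [0.3842 0.0158] size 0.0524 0.0523 ang 82.6 z [0.0312 0.0348 0.0361]
 comp [298. 172.] 2242
  top 2110 rect c [0.6473 0.0071] size 0.0511 0.051 ang 89.4 z [0.0333 0.0348 0.0361]
 comp [364. 293.] 1347
  top 489 rect c [ 0.7215 -0.137 ] size 0.0192 0.0429 ang 4.7 z [0.0526 0.0582 0.0594]
 comp [193. 387.] 1758
  top 183 rect c [ 0.5252 -0.2494] size 0.0096 0.0244 ang 26.0 z [0.0712 0.077  0.0791]
---
card 3330 rect c [ 0.527  -0.2851] size 0.03 0.0896 ang 22.2 z [0.0777 0.0788 0.0799]
[[-0.001  0.925  0.379]
 [ 0.001  0.379 -0.925]
 [-1.    -0.    -0.001]]
```

View pics/w1.png

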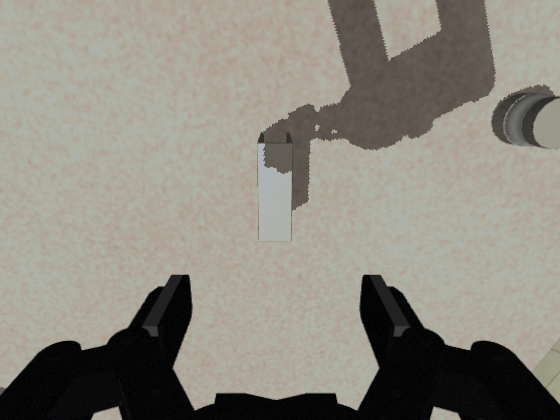

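The card lies at pixels (258–292, 143–241), aligned and centred between the fingers. I'll descend on it.

```bash
python3 -m crank '[[0.075,0.04,0,0.001,0],[0.07,0.04,0,0,0],[0.065,0.04,0,0,0],[0.065,0.035,0,0,0],[0.065,0.025,0,0,0]]' 25
python3 -m crank '[[0.065,0,0,0,0],[0.02,0,0,0,0],[0.02,0,0,0,0],[0.02,0,0,0,0],[0.02,0,0,0,0]]' 25
```

```text
t: 1.7
tcp_pos: [0.5267, -0.2833, 0.0488]
tool_rot: [0.394, 0.588, -0.394, 0.586]
force: [0.1, 0.1, 0.0]
finger_gap: 0.759
t: 2.2
tcp_pos: [0.5287, -0.2851, 0.0532]
tool_rot: [0.394, 0.586, -0.394, 0.589]
force: [-0.7, -0.5, 4.2]
finger_gap: 0.348
```

```bash
python3 -m crank '[[0.015,0,0,0,0],[0.015,-0.02,0,0,0],[0.015,-0.04,0,0,0],[0.015,-0.05,0,0,0],[0.015,-0.05,0,0,0]]' 25
python3 -m crank '[[0.015,-0.03,0,0,0],[0.015,0,0,0,0.14],[0.015,0,0,0,0.14],[0.015,0,0,0,0],[0.015,0,0,0,0]]'
python3 look.py wrist w2;python3 look.py side s2
python3 - <<'E'
from h import *
from scipy.spatial.transform import Rotation as R
s=manip.sense();print(R.from_quat(s['tool_rot']).as_matrix().round(3))
E
```

```text
t: 2.7
tcp_pos: [0.5268, -0.2837, 0.2124]
tool_rot: [0.394, 0.588, -0.394, 0.587]
force: [2.3, -0.3, -1.3]
finger_gap: 0.344
t: 3.2
tcp_pos: [0.5272, -0.284, 0.241]
tool_rot: [0.471, 0.528, -0.471, 0.527]
force: [-0.7, 0.3, -0.3]
finger_gap: 0.346
3.2 [ 0.5272 -0.284   0.241 ] 0.34560048370907853
3.25 [ 0.5273 -0.284   0.2409] 0.34758147919069854
[[-0.001  0.994  0.112]
 [ 0.001  0.112 -0.994]
 [-1.    -0.001 -0.001]]
```

View pics/w2.png

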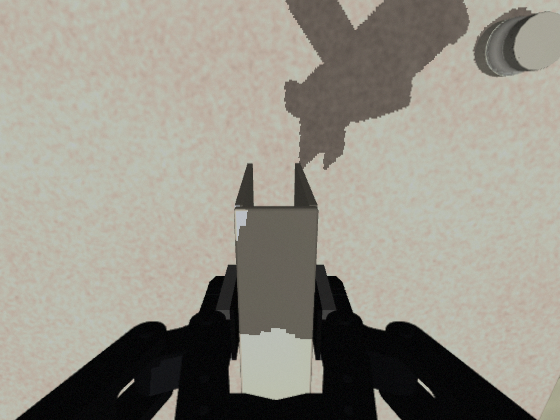

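View pics/s2.png

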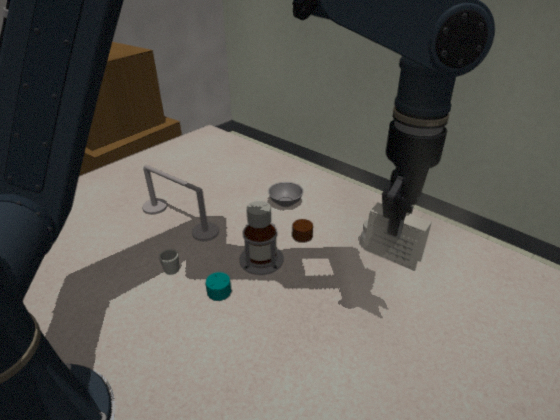

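```bash
python3 -m crank '[[0.015,0,0.0015,-0.03,0],[0.015,0,0.0015,-0.045,0],[0.015,0,0.0015,-0.045,0],[0.015,0,0.0015,-0.045,0],[0.015,0,0.0015,-0.045,0]]' 25
python3 -m crank '[[0.015,0,0.0015,-0.045,0],[0.015,0,0.0015,-0.045,0],[0.015,0,0.0015,-0.045,0],[0.015,0,0.0015,-0.045,0],[0.015,0,0.0015,-0.045,0]]' 25
python3 -m crank '[[0.015,0,0.0015,-0.035,0],[0.015,0,0,0,0],[0.015,0,0,0,0]]' 25
python3 look.py wrist w3; python3 look.py scene c3
python3 - <<'E'
from h import *
import pickle
from scipy.spatial.transform import Rotation as R
for n in ['w3','c3']:
    s,st=pickle.load(open(n+'.pkl','rb'));P=cloud(s,st)
    Rm=R.from_quat(st['tool_rot']).as_matrix();t=st['tcp_pos']
    m=(abs(P[...,0]-.479)<.05)&(P[...,1]>.19)&(P[...,1]<.40)&(P[...,2]>.122)&(P[...,2]<.14)
    q=P[m]; 
    if len(q)>20:
        c,(w,h),a=cv2.minAreaRect(q[:,:2].astype(np.float32));print(n,'bar',len(q),c,w,h,a,q[:,2].max())
        f=np.polyfit(q[:,1]-.295,q[:,0],1);print('  line x at .295',f, 'zq',np.percentile(q[:,2],[5,50,95,99]))
        for yy in np.arange(.2,.39,.04):
            z=q[abs(q[:,1]-yy)<.02]; 
            if len(z)>5: print('   ',yy,len(z),z[:,0].min().round(4),z[:,0].max().round(4),z[:,2].max().round(4))
    # card in tool frame
    X=(P-t)@Rm
    mm=(X[...,0]<-.022)&(X[...,0]>-.045)&(abs(X[...,1])<.025)&(abs(X[...,2])<.06)
    q=X[mm]
    if len(q)>20:
        c,(w,h),a=cv2.minAreaRect(q[:,1:].astype(np.float32));print(n,'card tool yz',c,w,h,a,np.percentile(q[:,0],[5,50,95]))
print(Rm.round(3),t)
E
```

```text
t: 3.8
tcp_pos: [0.5116, -0.0732, 0.2411]
tool_rot: [0.472, 0.527, -0.472, 0.527]
force: [0.7, 1.0, -0.8]
finger_gap: 0.348
t: 4.3
tcp_pos: [0.4943, 0.1515, 0.2412]
tool_rot: [0.471, 0.527, -0.471, 0.527]
force: [0.3, -0.7, -0.9]
finger_gap: 0.348
t: 4.6
tcp_pos: [0.4921, 0.1852, 0.241]
tool_rot: [0.471, 0.528, -0.471, 0.528]
force: [-0.2, -0.7, -0.7]
finger_gap: 0.346
4.6 [0.4921 0.1852 0.241 ] 0.34558996200588377
4.65 [0.4923 0.1844 0.241 ] 0.3494572727695155
w3 bar 3532 (0.4858739972114563, 0.25659507513046265) 0.015311161056160927 0.1332148164510727 6.090619087219238 0.1373720299122975
  line x at .295 [-0.11985455  0.48064591] zq [0.12986806 0.13389018 0.13565293 0.13623041]
    0.2 644 0.4838 0.4999 0.1368
    0.24000000000000002 986 0.4795 0.4955 0.1366
    0.28 1165 0.4745 0.4906 0.1367
    0.32000000000000006 737 0.4715 0.4857 0.1374
w3 card tool yz (4.259869456291199e-06, -0.001790471374988556) 0.08773811161518097 0.0499766543507576 89.99351501464844 [-0.03707532 -0.02609199 -0.02496663]
c3 bar 683 (0.4804159700870514, 0.294141948223114) 0.016071975231170654 0.2101542055606842 7.572168827056885 0.13794808220576393
  line x at .295 [-0.11848286  0.48193772] zq [0.12647827 0.1337546  0.13678408 0.13752383]
    0.2 109 0.4846 0.5013 0.1379
    0.24000000000000002 125 0.4802 0.4938 0.1377
    0.28 129 0.4747 0.4902 0.1377
    0.32000000000000006 121 0.47 0.4859 0.1378
    0.36000000000000004 125 0.4664 0.4803 0.1375
c3 card tool yz (0.0016841180622577667, 0.0015831850469112396) 0.046926844865083694 0.09152960032224655 8.168445587158203 [-0.03652426 -0.02723121 -0.02297506]
[[-0.001  0.994  0.111]
 [-0.001  0.111 -0.994]
 [-1.    -0.001  0.001]] [0.49225349 0.18439437 0.24103607]
```

View pics/w3.png

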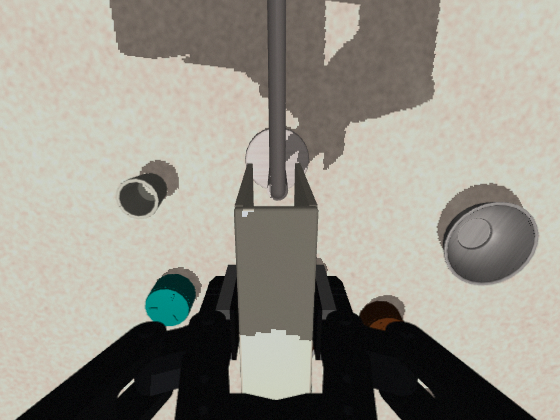

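View pics/c3.png

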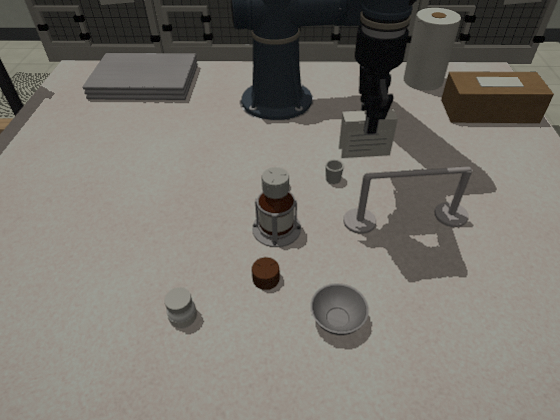

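```bash
python3 -m crank '[[0.015,0,0,-0.04,0],[0.015,0,0.0005,-0.04,0],[0.015,0,0,-0.031,0],[0.015,0.025,0,0,0],[0.015,0.015,0,0,0]]' 25
python3 -m crank '[[0.015,0,0,0,0],[0.015,0,0,0,0]]' 25
python3 look.py wrist w4; python3 look.py scene c4; python3 look.py side s4
python3 - <<'E'
import cv2,numpy as np
a=cv2.resize(cv2.imread('pics/c4.png')[100:250,320:500],None,fx=3,fy=3)
b=cv2.resize(cv2.imread('pics/s4.png')[80:280,80:280],None,fx=2.25,fy=2.25)
cv2.imwrite('pics/z4.png',cv2.resize(np.hstack([a,b]),(790,360)))
E
```

```text
t: 5.2
tcp_pos: [0.4808, 0.2944, 0.2003]
tool_rot: [0.471, 0.527, -0.472, 0.527]
force: [-0.1, -0.3, -1.2]
finger_gap: 0.349
t: 5.4
tcp_pos: [0.4813, 0.2939, 0.2014]
tool_rot: [0.472, 0.526, -0.472, 0.526]
force: [0.6, -0.5, -0.2]
finger_gap: 0.344
5.4 [0.4813 0.2939 0.2014] 0.3438728343811241
5.45 [0.4817 0.2942 0.2019] 0.34616386500072127
5.5 [0.4819 0.2944 0.2022] 0.3440853128018475
```

View pics/w4.png

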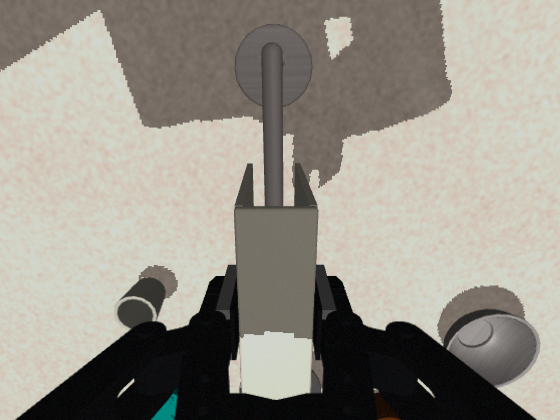

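View pics/z4.png

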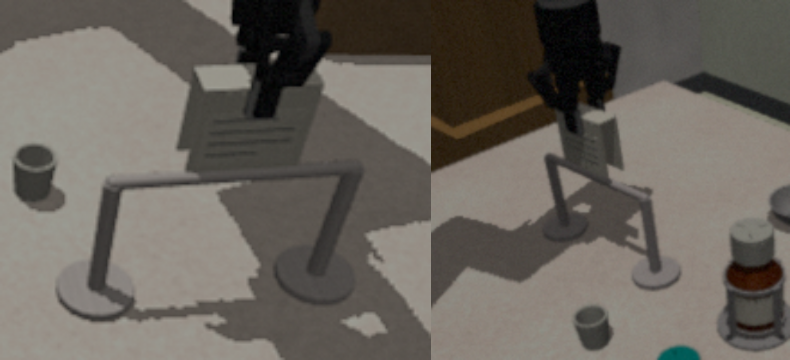

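The bar sits within about 1.5 mm of the card's centreline: pixel 273 against 275.5 in the wrist view. I'll correct that and lower.

```bash
python3 -m crank '[[0.015,0,-0.0015,0,0],[0.015,0.015,0,0,0],[0.015,0.015,0,0,0],[0.015,0.015,0,0,0],[0.015,0.015,0,0,0]]' 25
python3 -m crank '[[0.015,0.013,0,0,0],[0.015,0,0,0,0],[0.015,0,0,0,0]]' 25
python3 -m crank '[[0.015,0.006,0,0,0],[0.015,0,0,0,0],[0.015,0,0,0,0]]' 25
python3 look.py wrist w5; python3 look.py scene c5; python3 look.py side s5
python3 - <<'E'
import cv2,numpy as np
a=cv2.resize(cv2.imread('pics/c5.png')[100:250,320:500],None,fx=3,fy=3)
b=cv2.resize(cv2.imread('pics/s5.png')[80:280,80:280],None,fx=2.25,fy=2.25)
cv2.imwrite('pics/z5.png',cv2.resize(np.hstack([a,b]),(790,360)))
E
```

```text
t: 6.05
tcp_pos: [0.4796, 0.295, 0.1415]
tool_rot: [0.472, 0.526, -0.471, 0.527]
force: [0.9, 0.4, -1.3]
finger_gap: 0.346
t: 6.35
tcp_pos: [0.4794, 0.2949, 0.1285]
tool_rot: [0.472, 0.527, -0.472, 0.527]
force: [0.3, 0.5, -0.8]
finger_gap: 0.346
t: 6.65
tcp_pos: [0.4793, 0.2949, 0.1226]
tool_rot: [0.472, 0.527, -0.472, 0.527]
force: [0.0, 0.4, -1.3]
finger_gap: 0.345
6.65 [0.4793 0.2949 0.1226] 0.3451440677225358
6.7 [0.4794 0.2949 0.1226] 0.34676106373206605
6.75 [0.4794 0.295  0.1226] 0.3464303963814375
```

View pics/w5.png

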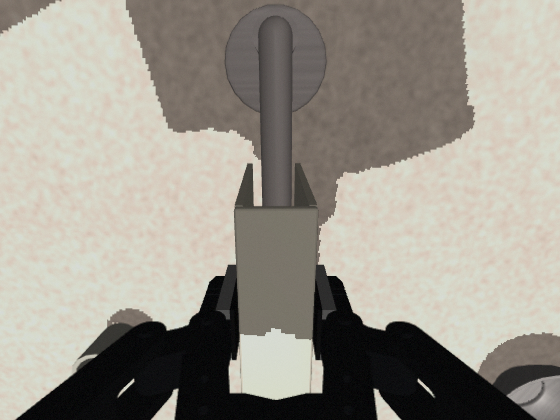

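View pics/z5.png

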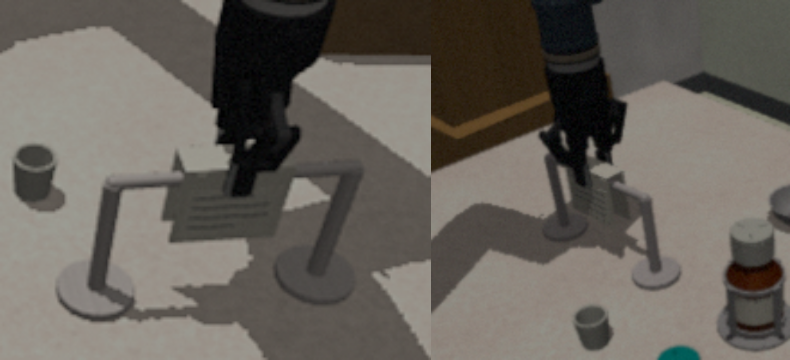

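The card straddles the bar, with the bar centred at pixel 277 between the panels. I'll lower until it touches.

```bash
python3 -m crank '[[0.015,0.005,0,0,0],[0.015,0,0,0,0],[0.015,0,0,0,0]]' 25
python3 -m crank '[[0.015,0.003,0,0,0],[0.015,0,0,0,0],[0.015,0,0,0,0]]' 25
python3 -m crank '[[0.015,0.002,0,0,0],[0.015,0,0,0,0],[0.015,0,0,0,0]]' 25
```

```text
t: 7.1
tcp_pos: [0.479, 0.2948, 0.117]
tool_rot: [0.472, 0.527, -0.472, 0.527]
force: [0.1, -0.9, -1.1]
finger_gap: 0.348
t: 7.4
tcp_pos: [0.4791, 0.2948, 0.1142]
tool_rot: [0.472, 0.527, -0.472, 0.527]
force: [0.5, -0.3, -1.2]
finger_gap: 0.349
t: 7.7
tcp_pos: [0.4795, 0.295, 0.1126]
tool_rot: [0.472, 0.527, -0.472, 0.527]
force: [0.7, 0.5, 2.9]
finger_gap: 0.348
```

Contact made. Releasing.

```bash
python3 -m crank '[[0.033,0,0,0,0],[0.036,0,0,0,0],[0.042,0,0,0,0],[0.055,0,0,0,0],[0.055,0,0,0,0]]' 25
python3 -m crank '[[0.06,0,0,0,0],[0.06,-0.01,0,0,0],[0.06,-0.02,0,0,0],[0.06,-0.03,0,0,0],[0.06,-0.04,0,0,0]]' 
python3 -m crank '[[0.06,-0.04,0,0,0],[0.06,0,0,0,0]]' 
python3 look.py wrist w6; python3 look.py scene c6; python3 look.py side s6
python3 - <<'E'
import cv2,numpy as np
a=cv2.resize(cv2.imread('pics/c6.png')[100:250,320:500],None,fx=3,fy=3)
b=cv2.resize(cv2.imread('pics/s6.png')[80:280,80:280],None,fx=2.25,fy=2.25)
cv2.imwrite('pics/z6.png',cv2.resize(np.hstack([a,b]),(790,360)))
from h import *
import pickle
for n in ['w6','c6','s6']:
    s,st=pickle.load(open(n+'.pkl','rb'));P=cloud(s,st)
    m=(abs(P[...,0]-.479)<.05)&(P[...,1]>.19)&(P[...,1]<.40)&(P[...,2]>.1368)&(P[...,2]<.15)
    q=P[m]
    if len(q)>20: print(n,len(q),cv2.minAreaRect(q[:,:2].astype(np.float32)),np.percentile(q[:,2],[5,50,95]))
E
```

```text
t: 8.2
tcp_pos: [0.4792, 0.2949, 0.1122]
tool_rot: [0.472, 0.527, -0.472, 0.527]
force: [-0.1, -0.7, 0.4]
finger_gap: 0.645
t: 8.7
tcp_pos: [0.4781, 0.2944, 0.2125]
tool_rot: [0.471, 0.527, -0.473, 0.526]
force: [-0.3, 0.0, 0.1]
finger_gap: 0.703
t: 8.9
tcp_pos: [0.4828, 0.2964, 0.2591]
tool_rot: [0.476, 0.525, -0.467, 0.529]
force: [0.7, 0.0, 0.9]
finger_gap: 0.703
8.9 [0.4828 0.2964 0.2591] 0.7026906527475895
8.95 [0.4811 0.2957 0.2563] 0.7031037209030379
9.0 [0.4796 0.2951 0.254 ] 0.6990853165481014
w6 4057 ((0.47712379693984985, 0.32078054547309875), (0.03000909835100174, 0.14069341123104095), 6.197094440460205) [0.13766828 0.13877941 0.13990842]
c6 538 ((0.4798433184623718, 0.2864762842655182), (0.03228791058063507, 0.16733957827091217), 7.085929870605469) [0.13746265 0.13989378 0.14152023]
s6 257 ((0.4783758223056793, 0.2981732487678528), (0.03247077763080597, 0.18962417542934418), 6.750509262084961) [0.13766972 0.13983812 0.14155765]
```

View pics/w6.png

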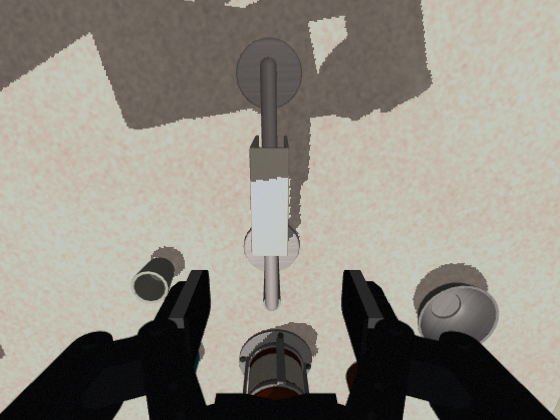

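View pics/z6.png

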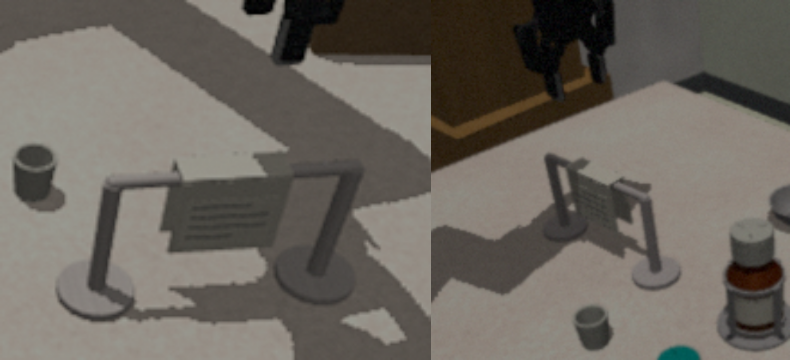

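The card hangs upright and centred on the bar, at wrist view pixels (250–288, 148–256). Next, the bottle.

```bash
python3 -m crank '[[0.085,0,0.001,0.045,0],[0.085,0,0.001,0.045,0],[0.085,0,0.001,0.045,0],[0.085,0,0.001,0.04,0],[0.085,0,0.001,0.035,0]]' 60
python3 -m crank '[[0.085,0,0,0,0],[0.085,0,0,0,0]]'
python3 look.py wrist w7
python3 - <<'E'
from h import *
import pickle
s,st=pickle.load(open('w7.pkl','rb'));P=cloud(s,st);print(st['q'].round(3),st['tcp_pos'],st['tool_rot'])
m=(abs(P[...,0]-.516)<.05)&(abs(P[...,1]-.02)<.05)&(P[...,2]>.143)&(P[...,2]<.153)
q=P[m];print(len(q),cv2.minAreaRect(q[:,:2].astype(np.float32)),cv2.minEnclosingCircle(q[:,:2].astype(np.float32)),np.median(q[:,2]))
E
```

```text
t: 9.55
tcp_pos: [0.506, 0.0848, 0.2505]
tool_rot: [0.471, 0.528, -0.473, 0.525]
force: [1.5, -0.7, -0.5]
finger_gap: 0.997
t: 9.75
tcp_pos: [0.5063, 0.0861, 0.2508]
tool_rot: [0.472, 0.527, -0.473, 0.525]
force: [-0.5, 0.6, 0.4]
finger_gap: 0.994
9.75 [0.5063 0.0861 0.2508] 0.993662797533316
[-5.000e-02  3.540e-01  1.683e+00  1.000e-03  1.108e+00 -1.580e-01] [0.50625261 0.08607936 0.25083336] [ 0.47167021  0.52731108 -0.47311329  0.52500862]
2921 ((0.5167809724807739, 0.021950529888272285), (0.05140054598450661, 0.05196860432624817), 34.78765869140625) ((0.5162463784217834, 0.02186419628560543), 0.026521548628807068) 0.14766799351646362
```

View pics/w7.png

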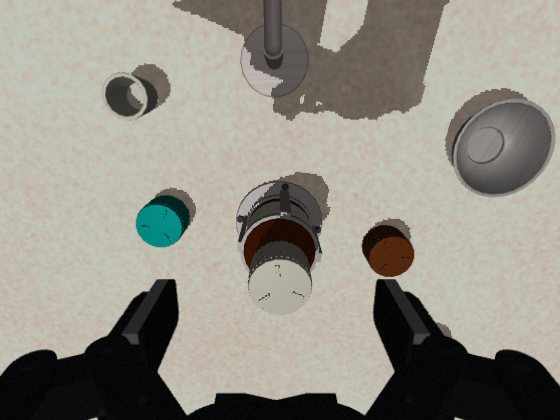

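```bash
python3 -m crank '[[0.085,0,0.0027,0.033,0],[0.085,0,0,0.0325,0],[0.085,0.03,0,0,0],[0.085,0.03,0,0,0],[0.085,0,0,0,0]]' 60
python3 -m crank '[[0.085,0,0,0,0]]'
python3 look.py scene c8;python3 look.py side s8
python3 - <<'E'
import cv2,numpy as np
a=cv2.resize(cv2.imread('pics/c8.png')[100:250,190:370],None,fx=3,fy=3)
b=cv2.resize(cv2.imread('pics/s8.png')[120:300,160:360],None,fx=2.5,fy=2.5)
cv2.imwrite('pics/z8.png',cv2.resize(np.hstack([a,b]),(790,360)))
E
```

```text
t: 10.3
tcp_pos: [0.5136, 0.0236, 0.1887]
tool_rot: [0.47, 0.53, -0.473, 0.524]
force: [-0.6, -0.2, 0.3]
finger_gap: 0.995
t: 10.4
tcp_pos: [0.5166, 0.0231, 0.1919]
tool_rot: [0.471, 0.528, -0.472, 0.526]
force: [0.4, 0.2, 0.5]
finger_gap: 0.995
10.4 [0.5166 0.0231 0.1919] 0.9952067275663012
10.45 [0.5176 0.0228 0.1929] 0.9949464462958248
```

View pics/z8.png

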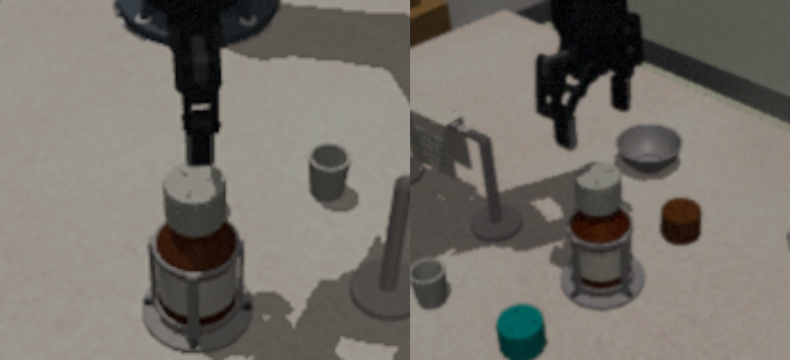

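```bash
python3 -m crank '[[0.085,0.02,-0.001,0.0015,0],[0.085,0.02,0,0,0],[0.085,0.02,0,0,0],[0.085,0.018,0,0,0],[0.085,0,0,0,0]]' 60
python3 -m crank '[[0.085,0,0,0,0],[0.085,0,0,0,0]]'
```

```text
t: 11.0
tcp_pos: [0.5158, 0.0208, 0.1138]
tool_rot: [0.471, 0.527, -0.472, 0.526]
force: [-0.3, -0.2, -0.3]
finger_gap: 0.995
t: 11.2
tcp_pos: [0.5175, 0.0203, 0.1158]
tool_rot: [0.472, 0.526, -0.471, 0.528]
force: [0.6, 0.3, -0.2]
finger_gap: 0.998
```

```bash
python3 -m crank '[[0.06,0,0,0,0],[0.05,0,0,0,0],[0.03,0,0,0,0],[0.03,0,0,0,0],[0.03,0,0,0,0]]' 60
python3 -m crank '[[0.03,0,0,0,0]]'
python3 -c "
from h import *;s=manip.sense();print(s['tcp_pos'],s['force'],s['finger_gap']*.0854)"
```

```text
t: 11.7
tcp_pos: [0.5166, 0.0202, 0.1148]
tool_rot: [0.472, 0.526, -0.472, 0.527]
force: [-0.8, 0.3, 3.9]
finger_gap: 0.589
t: 11.8
tcp_pos: [0.5166, 0.0202, 0.1146]
tool_rot: [0.472, 0.526, -0.472, 0.527]
force: [0.4, 0.1, 3.5]
finger_gap: 0.591
[0.51663833 0.02022927 0.11463206] [0.41188665 0.13994925 3.47935351] 0.05048831496532246
```

```bash
python3 -m crank '[[0.03,0.003,0,0,0],[0.03,0,0,0,0],[0.03,0,0,0,0]]' 60
python3 -m crank '[[0.03,0.002,0,0,0],[0.03,0,0,0,0],[0.03,0,0,0,0]]' 60
python3 -m crank '[[0.03,0.002,0,0,0],[0.03,0,0,0,0],[0.03,0,0,0,0]]' 60
```

```text
t: 12.1
tcp_pos: [0.5166, 0.0202, 0.1117]
tool_rot: [0.472, 0.526, -0.472, 0.527]
force: [0.6, 0.8, 6.4]
finger_gap: 0.592
t: 12.4
tcp_pos: [0.5166, 0.0202, 0.1099]
tool_rot: [0.472, 0.526, -0.472, 0.527]
force: [-1.0, 1.5, 8.8]
finger_gap: 0.593
t: 12.7
tcp_pos: [0.5167, 0.0202, 0.1083]
tool_rot: [0.472, 0.526, -0.472, 0.527]
force: [-1.9, 0.3, 10.9]
finger_gap: 0.592
```

```bash
python3 -m crank '[[0.03,0.001,0,0,0],[0.03,0,0,0,0],[0.03,0,0,0,0]]' 60
python3 -m crank '[[0.03,0,0,0,-0.1],[0.03,0,0,0,-0.1],[0.03,0,0,0,0]]' 60
```

```text
t: 13.0
tcp_pos: [0.5167, 0.0202, 0.1083]
tool_rot: [0.472, 0.526, -0.471, 0.527]
force: [-2.2, -0.0, 18.4]
finger_gap: 0.591
t: 13.3
tcp_pos: [0.5176, 0.0202, 0.1083]
tool_rot: [0.417, 0.57, -0.416, 0.573]
force: [-2.6, 0.5, 16.1]
finger_gap: 0.591
```

```bash
python3 -m crank '[[0.03,0,0,0,-0.1],[0.03,0,0,0,-0.1],[0.03,0,0,0,-0.1],[0.03,0,0,0,0]]' 60
python3 -m crank '[[0.03,0,0,0,-0.1],[0.03,0,0,0,-0.1],[0.03,0,0,0,0]]' 60
python3 -c "
from h import *;s=manip.sense();print(s['tcp_pos'],s['force'],s['ft_torque'],s['q'])"
```

```text
t: 13.7
tcp_pos: [0.5181, 0.0203, 0.1083]
tool_rot: [0.327, 0.626, -0.326, 0.629]
force: [-1.2, 1.0, 16.2]
finger_gap: 0.589
t: 14.0
tcp_pos: [0.5182, 0.0203, 0.1083]
tool_rot: [0.262, 0.655, -0.262, 0.658]
force: [-1.4, 1.3, 15.5]
finger_gap: 0.59
[0.51815935 0.02025959 0.10830734] [-1.37029216  1.29563077 15.52034774] [0.21220574 0.20268341 0.06047561] [-1.76867414e-01  5.73569907e-01  1.81109749e+00  5.52369291e-04
  7.52168820e-01 -9.89000882e-01]
```

```bash
python3 -m crank '[[0.03,0,0,0,-0.1],[0.03,0,0,0,-0.1],[0.03,0,0,0,-0.1],[0.03,0,0,0,-0.05],[0.03,0,0,0,0]]' 60
python3 look.py scene c9;python3 look.py side s9
python3 - <<'E'
import cv2,numpy as np
a=cv2.resize(cv2.imread('pics/c9.png')[100:250,190:370],None,fx=3,fy=3)
b=cv2.resize(cv2.imread('pics/s9.png')[120:300,160:360],None,fx=2.5,fy=2.5)
cv2.imwrite('pics/z9.png',cv2.resize(np.hstack([a,b]),(790,360)))
from h import *;s=manip.sense();print(s['tcp_pos'],s['force'],s['ft_torque'],s['q'])
E
```

```text
t: 14.5
tcp_pos: [0.5184, 0.0202, 0.1083]
tool_rot: [0.144, 0.69, -0.144, 0.694]
force: [0.1, 1.3, 14.7]
finger_gap: 0.588
14.5 [0.5184 0.0202 0.1083] 0.5884401753801781
14.55 [0.5184 0.0202 0.1083] 0.5900948245253226
[0.51838299 0.02018025 0.10830998] [ 0.208887    1.25667353 15.48257042] [0.18441143 0.13296139 0.0478529 ] [-1.76930719e-01  5.73639355e-01  1.81089863e+00  5.19673097e-04
  7.51806865e-01 -1.33745031e+00]
```

View pics/z9.png

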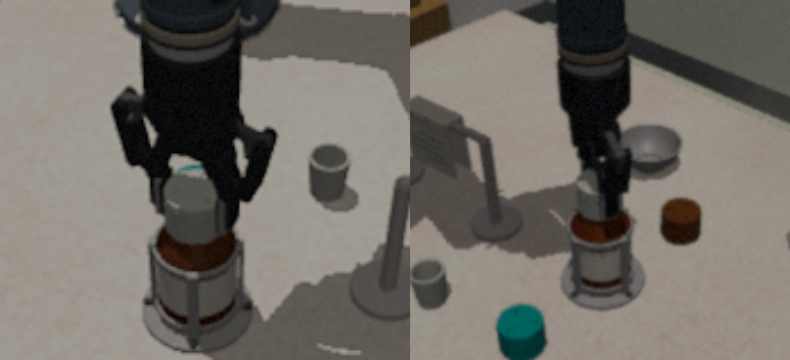

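```bash
python3 -m crank '[[0.03,-0.003,0,0,0],[0.03,-0.003,0,0,0],[0.03,0,0,0,0],[0.03,0,0,0,0]]' 60
python3 -m crank '[[0.03,-0.004,0,0,0],[0.03,0,0,0,0],[0.03,0,0,0,0]]' 60
```

```text
t: 15.0
tcp_pos: [0.5183, 0.0202, 0.1131]
tool_rot: [0.145, 0.691, -0.144, 0.694]
force: [2.2, 0.5, 5.2]
finger_gap: 0.59
t: 15.3
tcp_pos: [0.5164, 0.0202, 0.1163]
tool_rot: [0.144, 0.692, -0.144, 0.692]
force: [1.4, -1.0, 2.7]
finger_gap: 0.592
```

```bash
python3 -m crank '[[0.03,-0.004,0,0,0],[0.03,0,0,0,0],[0.03,0,0,0,0]]' 60
python3 -m crank '[[0.03,-0.01,0,0,0],[0.03,-0.01,0,0,0],[0.03,-0.01,0,0,0],[0.03,0,0,0,0],[0.03,0,0,0,0]]' 60
```

```text
t: 15.6
tcp_pos: [0.5154, 0.0204, 0.1199]
tool_rot: [0.144, 0.693, -0.144, 0.692]
force: [0.2, 0.0, -1.0]
finger_gap: 0.592
t: 16.1
tcp_pos: [0.5164, 0.0203, 0.1509]
tool_rot: [0.144, 0.692, -0.144, 0.693]
force: [-0.9, -0.2, -0.2]
finger_gap: 0.591
```

Free. Lift to about 8 cm above where the cap sat, TCP ≈ 0.195.

```bash
python3 -m crank '[[0.03,-0.015,0,0,0],[0.03,-0.015,0,0,0],[0.03,-0.014,0,0,0],[0.03,0,0,0,0],[0.03,0,0,0,0]]' 60
python3 -m crank '[[0.03,0,0,0,0],[0.03,0,0,0,0],[0.03,0,0,0,0],[0.03,0,0,0,0],[0.03,0,0,0,0]]' 60
python3 look.py scene c10;python3 look.py side s10
python3 - <<'E'
import cv2,numpy as np
a=cv2.resize(cv2.imread('pics/c10.png')[100:250,190:370],None,fx=3,fy=3)
b=cv2.resize(cv2.imread('pics/s10.png')[120:300,120:320],None,fx=2.5,fy=2.5)
cv2.imwrite('pics/z10.png',cv2.resize(np.hstack([a,b]),(790,360)))
from h import *
import pickle
s=manip.sense();print(s['tcp_pos'],s['force'],s['finger_gap'])
for n in ['c10','s10']:
    s,st=pickle.load(open(n+'.pkl','rb'));P=cloud(s,st)
    hsv=cv2.cvtColor(s['image'],cv2.COLOR_BGR2HSV)
    near=(abs(P[...,0]-.516)<.04)&(abs(P[...,1]-.02)<.04)&(P[...,2]>.12)&(P[...,2]<.25)&(s['image'].min(2)>70)
    q=P[near];print(n,len(q),q.mean(0),q.min(0),q.max(0))
    m=(abs(P[...,0]-.479)<.05)&(P[...,1]>.19)&(P[...,1]<.40)&(P[...,2]>.1375)&(P[...,2]<.15)
    print(' card',m.sum(),cv2.minAreaRect(P[m][:,:2].astype(np.float32)))
E
cp pics/s10.png pics/s10v.png
```

```text
t: 16.6
tcp_pos: [0.5159, 0.0203, 0.1939]
tool_rot: [0.144, 0.692, -0.144, 0.692]
force: [0.1, -1.0, -1.3]
finger_gap: 0.59
t: 17.1
tcp_pos: [0.5162, 0.0203, 0.1941]
tool_rot: [0.144, 0.692, -0.144, 0.692]
force: [-0.4, -0.1, -1.0]
finger_gap: 0.592
17.1 [0.5162 0.0203 0.1941] 0.5919437007266766
17.15 [0.5162 0.0203 0.1942] 0.5884928713363887
[0.51626395 0.02030854 0.19423362] [-0.02877868 -0.59457075  0.32326904] 0.5919298744189778
c10 436 [0.51630046 0.01583951 0.2105511 ] [ 0.48778933 -0.0196075   0.12163599] [0.54028668 0.03940587 0.23490679]
 card 514 ((0.48026546835899353, 0.2807660698890686), (0.03298357501626015, 0.17008039355278015), 5.658207416534424)
s10 125 [0.50024423 0.02484136 0.20692643] [ 0.48731293 -0.01301516  0.13490013] [0.52736187 0.05927419 0.2481887 ]
 card 244 ((0.47718632221221924, 0.3142571747303009), (0.03312390297651291, 0.15258342027664185), 5.535381317138672)
```

View pics/z10.png

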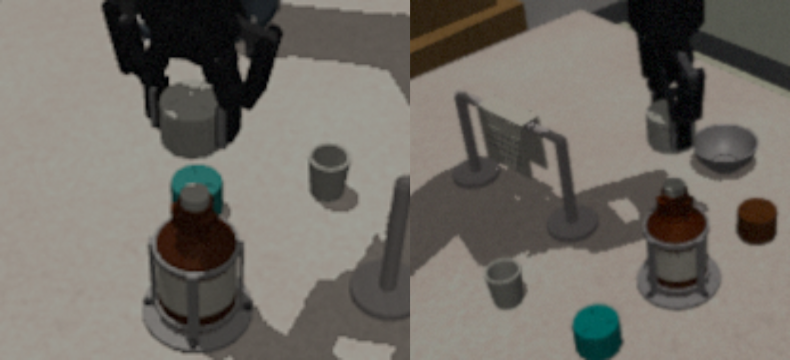

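View pics/c10.png

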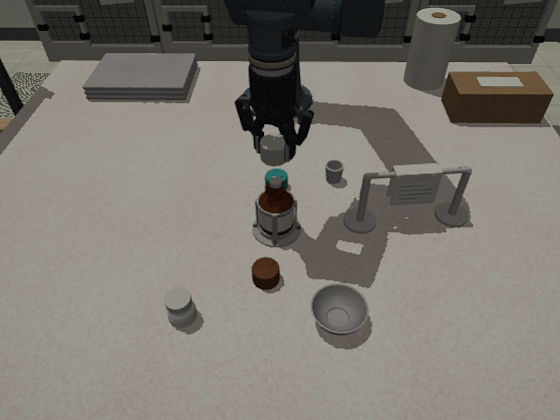

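The cap is held upright over the bare neck at scene pixel (275,150). The card still hangs at (415,185), and the bowl, jar and cup are where they were.

```bash
python3 -c "
from h import *
print(manip.sign_off())"
```

```text
the job is handed in; nothing more can be done
None
```

I hung the card holder on the rail bar, opened the medicine bottle, and handed the job in at about 17 s of the 54 s allowed. The hand-in gave no verdict.

- **Card holder:** I pinched it with 25 N and lowered it over the bar until it touched (about 3 N). I then let go and backed off. It hangs upright and roughly centred, in line with the bar to within about 1°. It was still hanging after the cap came off.
- **Cap:** I gripped it with 60 N and pressed it about 6–7 mm to the hard stop (15–18 N). I turned it 60° counter-clockwise while pressed, then lifted it straight up once it came free.
- **Last checks:**
  - The cap is held upright over the bare neck, about 8 cm above where it sat and within a few millimetres of the bottle's axis.
  - The wrist force is near zero.
  - In the final pictures the bowl, jar, cup and both look-alike caps look unmoved.

**Small disagreements:**
- The cameras differed by 1–3 mm on the cap's position; I used the wrist view.
- The final depth readings of the held cap were partly hidden by the fingers, so its height comes mainly from the TCP rise (0.1146 to 0.194 m).

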